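# Find a trimmer disc's high spot on the truing stand and brake it there

### The arm

A 6-joint arm with a two-finger parallel gripper is mounted at the origin on a cart in front of the work surface, level with it; the furniture and walls round the work are solid. World frame = base frame: x ahead of the robot, y to its left, z up, the work surface at z = 0. Lengths are in m, angles in rad, forces in N, time in s.
With the tool pointing down it reaches from about 0.3 to 0.875 m from the base axis. Payload 6.4 kg.
Tool frame: the origin (TCP) lies between the finger pads; the fingertips stand 19 mm ahead of it and the grasp point (between the pads) is the TCP; z points along the fingers, y is the line along which they close (so a half turn about z gives the same grasp; the last joint's range is limited). The gripper opens to 85 mm and grips with 20 to 120 N. Pads are 22 mm wide; open, the fingers measure 114 mm over their backs; the gripper's body (76 mm by 85 mm) begins 54 mm behind the grasp point. The pads swing forward as they close: fully open they stand 13 mm farther back than shut.
Start: joints at [1.057, 0.181, 1.607, -0, 1.354, -0.206], TCP at [0.174, 0.548, 0.25] pointing down, gripper open.
Joint ranges: [-2.99, 2.99], [-0.89, 2.07], [0.3, 2.58], [-1.14, 4.28], [0, 2.63], [-3.12, 3.12]. Speed limits (rad/s): [2.57, 2.57, 3.01, 3.14, 3.14, 3.14].

### API

Orientations are given as a rotation vector (axis times angle).
In Python, from cell import r gives the robot as it stands.
- The arm moves only by the tool carry_out, never from a script. Its argument "increments" is a list of rows, each a list of 3 entries, a list of its own where there are three numbers: the finger opening in mm, from 0 to 85.4, then the shift along the world's x, y, z in mm, then the turn, a rotation vector about the world's x, y, z in degrees. In form: [[fingers, [tx, ty, tz], [rx, ry, rz]], ...]. A call has 1 to 8 rows; each row shifts and turns the commanded pose from where the row before left it; what a row does not reach is not made up. A row lasts 1/8 s, in which the tool goes at most 62.5 mm and 10.7 degrees, less where a joint would pass 70% of its speed; a pose out of reach is approached as far as the arm can. A call is refused whole if a number of a shift passes 62.5 or a number of a turn 10.7, either way. A call with a gripper value outside its range is refused whole. The fingers move at their own pace and stop on an object; the grip force is fixed at half the most. Time passes only in rows, so rows that do not move let the fingers close. It gives the time, the measured TCP pose, the force, the opening and the grip force at its end, in the units of the state.
- r.observe(): the state, without advancing time (a new reading comes with each control period).
- r.capture(name): name is "side" or "top"; returns the picture (420x560x3 uint8, red, green, blue); there is no depth.
- r.camera_params(name): a dict with "mtx" (3x3 intrinsics, pixels), "dist_coeffs" ([k1, k2, p1, p2, k3] as OpenCV has them; the pictures are not rectified), "extrinsics" (4x4, takes a point from camera to world coordinates). Camera axes: x right, y down, z forward; pixel columns grow to the right and rows downward; lengths in m; the calibration is good to about 2 mm. A picture is of the moment at which its call begins. camera_params takes no time and is no camera call.
- r.close_job(): hands the job in; it is judged then, once.
The state is a dict: "t": time; "joint_pos": joint angles; "joint_velocities": joint speeds; "tau": joint torques, N m; "eef_pos": TCP position; "eef_rot": TCP orientation; "wrist_force": force on the tool from outside, world axes, zero at the start; "wrist_torque": the same for the moment, N m; "opening": opening from 0.0 (shut) to 1.0 (fully open); "finger_force": force on a finger pad.
Only numpy, scipy, OpenCV 4.12 (cv2) and the standard library are available. Lean on these libraries where they do the work, as an engineer would, in place of code of your own. Each camera call takes 0.05 s, during which the arm holds its last target. There are 200 camera calls.

### The job

Turn the trimmer disc slowly by its crank, against the gauge's roller, to find its high spot: the one place where the roller is pushed back farthest (there is also a lesser swelling; ignore it). Stop with the top of the high spot on the roller, then push the brake knob gently in until the rubber shoe bears on the rim, and let go. Do not touch the gauge and leave the things nearby alone.

Things in the scene. Friction and masses are not known exactly. Their poses are not given: they have to be found in the camera images.
- stand: Truing stand, fixed to the worktop: grey base plate 150 x 340 x 12 mm carrying disc, gauge and brake. Origin at the centre of its underside, on the disc's vertical axle; its y axis points from the brake (-y end) over the axle to the gauge (+y end), z up.
- wheel: Aluminium crank plate, 104 mm across, clamped on top of the dark trimmer disc; both turn as one on the axle, either way without end. Origin on the axle at the plate's top face, 50 mm above the worktop; z up, x points to the crank. Bearing drag is about 0.13 N m (3 N at the crank); it stays where it is left.
- crank_top (a point): Centre of the top of the crank: an upright black sleeve 16 mm thick, spinning freely on its pin 42 mm from the axle; it reaches from 54 to 100 mm above the worktop.
- disc_centre (a point): Centre of the dark steel disc, on the axle, 39 mm above the worktop; 14 mm thick. Rim radius 65 mm save for two smooth swellings: the high spot, 4 mm proud, spread 0.5 rad either side of its top, and a lesser one, 2 mm proud, 0.35 rad either side, its top 2.0 rad clockwise (from above) of the high spot's. Disc and crank are clamped at an unknown angle.
- gauge: Gauge fixed on the stand (origin as the stand's): aluminium block 36 x 46 mm, middle 118 mm from the axle on the +y side, top 61 mm above the worktop, a dial on top whose needle turns as the roller moves. Felt at the crank, the high spot resists with up to about 4 N more as the roller climbs; this falls to nothing at the top, then turns to a like pull onward. The lesser one: under half of that.
- roller (a point): Resting place of the gauge's sprung brass roller (10 mm thick, upright axis, turning freely) on the stand's +y axis, 70.5 mm from the axle (this point does not move with it), 0.5 mm clear of the true rim. The high spot meets it 0.36 rad before its top, resists most at 0.2 rad, and pushes it back with about 14.5 N at the top; the lesser one with half as much.
- brake_guide: Fixed guide of the brake (origin as the stand's): aluminium block 40 x 50 mm, middle 128 mm from the axle on the stand's -y side, top 41 mm above the worktop.
- brake (a joint): Travel of the brake along the stand's +y towards the axle, m: 0 drawn back, about 0.012 when its rubber shoe meets the true rim. It slides with about 4 N of friction, stays where it is left and then keeps bearing on the rim; the shoe must not be pressed with more than 25 N.
- brake_knob (a point): Centre of the top of the brake's upright black knob, 18 mm thick, from 50 to 78 mm above the worktop, on the stand's y axis 130 mm from the axle when drawn back; it moves with the brake.
- study_model: White plaster jaw model 54 x 66 x 32 mm, a bystander; origin under its middle.
- bur_block: Blue block 36 x 58 x 40 mm with small burs, a bystander; origin under its middle.
- retainer_box: Small teal box 42 x 64 x 33 mm, a bystander; origin under its middle.

How it is judged:
By the outcome, as a careful person would: the job done as asked, in the order asked, and still so for the second after the job is handed in, with the robot touching nothing.
It also fails if it takes over 72 s, if anything falls off the work surface, if the arm or the gripper's body presses on something with over 40 N, if the wrist force passes 120 N, or if a joint passes its speed limit or range.

## Working session

There is one attempt and no reset: what is moved stays moved. The work goes in short steps, Python scripts to look and compute and a tool call to move; the robot and the scene stay as the last step left them, time stands still between calls to the robot, and variables do not carry over. Pictures are saved under pics/ and viewed, at most 10 in all, crops included, and the job is handed in when it is done.

Besides the shell and the picture viewer there is one more tool, called after ">>>" in YAML: its name, and indented under it one key for each argument. carry_out: Moves the arm, as the interface text tells. Its arguments: {"type":"object","properties":{"increments":{"type":"array"}},"required":["increments"]}

```bash
mkdir -p pics; ls
python3 - <<'E'
from cell import r
import cv2,numpy as np
for n in("top","side"):
    im=r.capture(n); cv2.imwrite(f"pics/{n}0.png",im[:,:,::-1])
    p=r.camera_params(n); print(n,np.round(p["mtx"],1).tolist(),p["dist_coeffs"],np.round(p["extrinsics"],3).tolist())
s=r.observe();print(s)
E
```

```text
pics
top [[424.4, 0.0, 278.1], [0.0, 424.4, 214.6], [0.0, 0.0, 1.0]] [-0.05203825  0.          0.          0.          0.        ] [[-0.018, -0.998, 0.055, 0.438], [-1.0, 0.018, 0.0, -0.01], [-0.001, -0.055, -0.999, 1.49], [0.0, 0.0, 0.0, 1.0]]
side [[415.1, 0.0, 277.7], [0.0, 415.1, 204.9], [0.0, 0.0, 1.0]] [-0.04647215  0.          0.          0.          0.        ] [[0.501, -0.59, 0.633, -0.159], [-0.866, -0.332, 0.375, -0.423], [-0.011, -0.736, -0.677, 0.806], [0.0, 0.0, 0.0, 1.0]]
{'t': 0.1, 'joint_pos': array([ 1.05671123e+00,  1.81468991e-01,  1.60788080e+00, -1.32803411e-05,
        1.35379040e+00, -2.06321211e-01]), 'joint_velocities': array([-0.0007902 , -0.00183676, -0.00335855, -0.00084926,  0.00138034,
        0.00201955]), 'tau': array([ 2.45126030e-04, -4.45885706e+01, -3.52232087e+01, -2.81921712e-04,
        4.27395600e-03,  6.32480607e-06]), 'eef_pos': array([0.17395556, 0.54758117, 0.2494861 ]), 'eef_rot': array([-4.81442386e-01, -3.10394294e+00,  2.28166678e-03]), 'wrist_force': array([ 0.00726916,  0.01635612, -0.20529188]), 'wrist_torque': array([ 0.04947565, -0.0457356 ,  0.03190379]), 'finger_force': 0.0, 'opening': 0.9993166879252674}
```

View pics/top0.png

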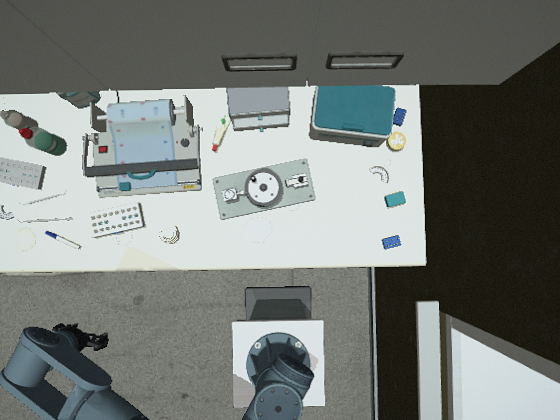

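View pics/side0.png

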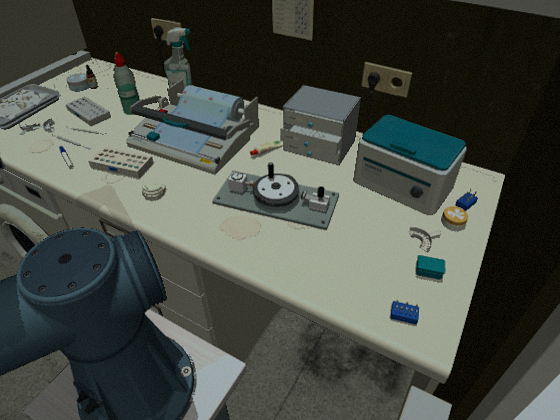

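The stand is at about (264,188) in the top view, with the gauge to its left (231,194), so stand +y is roughly world +y, and the brake to its right (298,180). In the side view the disc is at (275,189), the crank at (270,170) and the knob at (320,192).

```bash
cat > h.py <<'E'
import cv2,numpy as np
from cell import r
def ray(n,uv):
    p=r.camera_params(n);E=np.array(p["extrinsics"])
    q=cv2.undistortPoints(np.array(uv,float).reshape(-1,1,2),np.array(p["mtx"]),np.array(p["dist_coeffs"])).reshape(-1,2)
    return E[:3,3],np.c_[q,np.ones(len(q))]@E[:3,:3].T
def plane(n,uv,z):
    o,d=ray(n,uv);return o+d*((z-o[2])/d[:,2])[:,None]
def proj(n,P):
    p=r.camera_params(n);E=np.linalg.inv(np.array(p["extrinsics"]))
    return cv2.projectPoints(np.array(P,float).reshape(-1,3),cv2.Rodrigues(E[:3,:3])[0],E[:3,3],np.array(p["mtx"]),np.array(p["dist_coeffs"]))[0].reshape(-1,2)
E
python3 - <<'E'
from h import *
for n,roi in(("top",(205,145,120,80)),("side",(205,155,145,80))):
    im=cv2.imread(f"pics/{n}0.png");x,y,w,h=roi
    c=im[y:y+h,x:x+w];hsv=cv2.cvtColor(c,cv2.COLOR_BGR2HSV)
    # plate: not pale worktop
    m=(hsv[:,:,2]<190).astype(np.uint8)
    m=cv2.morphologyEx(m,cv2.MORPH_OPEN,np.ones((3,3)))
    k,l,s,ce=cv2.connectedComponentsWithStats(m);i=1+np.argmax(s[1:,4])
    cs=cv2.findContours((l==i).astype(np.uint8),0,1)[0][0]
    rc=cv2.minAreaRect(cs);
    if n=="top":
        b=cv2.boxPoints(rc)+[x,y];P=plane(n,b,.012);print(np.round(b,1).tolist());print(np.round(P,4).tolist(),P.mean(0),np.linalg.norm(np.diff(P,axis=0),axis=1))
    cv2.imwrite(f"pics/{n}1.png",cv2.resize(c,None,fx=5.5,fy=5.5,interpolation=cv2.INTER_CUBIC))
E
```

```text
[[213.7, 177.8], [277.2, 161.9], [287.8, 204.1], [224.2, 219.9]]
[[0.6522, 0.2141, 0.012], [0.7042, -0.0099, 0.012], [0.555, -0.0441, 0.012], [0.5035, 0.1786, 0.012]] [0.6037254  0.08466362 0.012     ] [0.22995503 0.15296819 0.22852571]
```

View pics/top1.png

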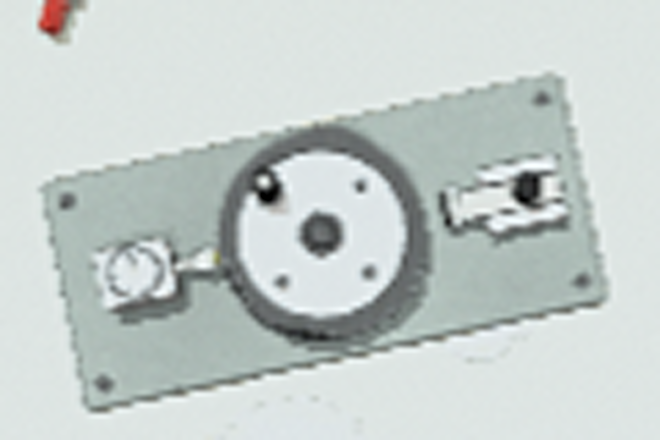

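View pics/side1.png

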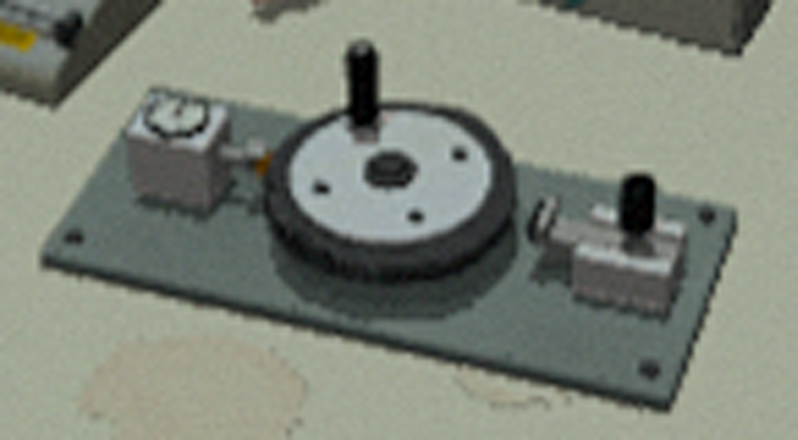

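Top crop: plate corners at crop (45,187),(560,75),(605,298),(90,410), hub (322,233), crank top (266,184), knob (528,187). Side crop: crank top (361,48), hub (390,168), knob top (638,180), roller (263,163).

Run:
```python
from h import *
def T(a): return np.array(a)/5.5-.41+[205,145]
def S(a): return np.array(a)/5.5-.41+[205,155]
im=cv2.imread("pics/top0.png")[145:225,205:325]
# plate mask by hull
g=cv2.cvtColor(im,cv2.COLOR_BGR2GRAY)
big=cv2.resize(g,None,fx=4,fy=4,interpolation=cv2.INTER_CUBIC)
m=(big<197).astype(np.uint8);m[:,:20]=0;m[:80,:60]=0
k,l,s,ce=cv2.connectedComponentsWithStats(cv2.morphologyEx(m,cv2.MORPH_OPEN,np.ones((7,7))));i=1+np.argmax(s[1:,4]);print(s[i],g[5,60],g[30,20])
cs=np.vstack(cv2.findContours((l==i).astype(np.uint8),0,1)[0])
b=cv2.boxPoints(cv2.minAreaRect(cs))/4-.375+[205,145]
for q in(b,T([(45,187),(560,75),(605,298),(90,410)])):
    P=plane("top",q,.012);print(np.round(q,1).tolist(),np.round(P[:,:2],4).tolist(),P.mean(0).round(4),np.linalg.norm(np.diff(P,axis=0),axis=1).round(4))
    mids=[(P[j]+P[(j+1)%4])/2 for j in range(4)]
    print("axes deg",[np.degrees(np.arctan2(*(P[(j+1)%4]-P[j])[[1,0]])).round(2) for j in range(4)])
Sc=plane("side",S([(43,262),(152,88),(735,210),(668,407)]),.012);print("side plate",Sc.mean(0).round(4),Sc.round(4)[:,:2].tolist())
for nm,z,t,sd in(("hub",.052,(322,233),(390,165)),("crank",.1,(266,182),(361,47)),("knob",.078,(528,187),(638,182))):
    print(nm,plane("top",T(t),z).round(4),plane("side",S(sd),z).round(4))
```

```text
[   31    54   411   247 51643] 225 167
[[210.7, 177.4], [306.7, 156.9], [315.9, 200.1], [220.0, 220.6]] [[0.6539, 0.2245], [0.7202, -0.114], [0.5671, -0.1428], [0.5016, 0.1936]] [0.6107 0.0403 0.012 ] [0.3449 0.1557 0.3427]
axes deg [np.float64(-78.92), np.float64(-169.34), np.float64(101.03), np.float64(11.47)]
[[212.8, 178.6], [306.4, 158.2], [314.6, 198.8], [221.0, 219.1]] [[0.6495, 0.2174], [0.7155, -0.1128], [0.5719, -0.1382], [0.5066, 0.19]] [0.6109 0.0391 0.012 ] [0.3367 0.1459 0.3347]
axes deg [np.float64(-78.69), np.float64(-169.96), np.float64(101.26), np.float64(10.82)]
side plate [0.6078 0.0373 0.012 ] [[0.5013, 0.1843], [0.6499, 0.2185], [0.7144, -0.1113], [0.5654, -0.1422]]
hub [[0.6118 0.0396 0.052 ]] [[0.6159 0.042  0.052 ]]
crank [[0.6374 0.0711 0.1   ]] [[0.6408 0.073  0.1   ]]
knob [[ 0.6346 -0.0871  0.078 ]] [[ 0.6377 -0.0871  0.078 ]]
```

>>> carry_out:
  increments:
    - [50,[40,-40,0],[0,0,0]]
    - [50,[40,-40,0],[0,0,0]]
    - [50,[40,-40,0],[0,0,0]]
    - [50,[40,-40,0],[0,0,0]]
    - [50,[40,-40,0],[0,0,0]]
    - [50,[40,-40,0],[0,0,0]]
    - [50,[40,-40,0],[0,0,0]]
    - [50,[40,-40,0],[0,0,0]]

```text
t: 1.1
eef_pos: [0.4951, 0.2264, 0.25]
eef_rot: [-0.482, -3.104, 0.0]
wrist_force: [0.5, 0.2, 0.8]
opening: 0.591
finger_force: 0.0
```

>>> carry_out:
  increments:
    - [50,[36,-39,-15],[0,0,0]]
    - [50,[36,-39,-15],[0,0,0]]
    - [50,[36,-39,-15],[0,0,0]]
    - [50,[36,-39,-15],[0,0,0]]
    - [50,[0,0,0],[0,0,0]]

```text
t: 1.72
eef_pos: [0.6388, 0.0687, 0.1876]
eef_rot: [-0.488, -3.1, 0.001]
wrist_force: [0.3, -0.8, 0.4]
opening: 0.581
finger_force: 0.0
```

Run:
```python
from h import *
# radial edge profile of disc from the first pictures
C=np.array([.612,.040]);yaw=101
for n,Cc in(("top",[.6115,.0398]),("side",[.614,.0405])):
    g=cv2.cvtColor(cv2.imread(f"pics/{n}0.png"),cv2.COLOR_BGR2GRAY).astype(np.float32)
    rr=np.arange(.052,.085,.0005);out=[]
    for a in range(0,360,10):
        t=np.radians(a);P=np.c_[Cc[0]+rr*np.cos(t),Cc[1]+rr*np.sin(t),np.full(len(rr),.046)]
        uv=proj(n,P).astype(np.float32)
        v=cv2.remap(g,uv[:,0].reshape(1,-1),uv[:,1].reshape(1,-1),cv2.INTER_CUBIC)[0]
        s=rr>.058;gd=np.gradient(v)[s];k=np.argmax(gd);w=np.clip(gd[max(0,k-6):k+7],0,None);x=rr[s][max(0,k-6):k+7]
        out.append((a,round(1e3*float((w*x).sum()/w.sum()),1),int(v.min()),int(v[-1])))
    print(n,out)
im=r.capture("side");cv2.imwrite("pics/side2.png",cv2.resize(im[110:260,180:380,::-1],None,fx=4,fy=4,interpolation=cv2.INTER_CUBIC))
```

```text
top [(0, 69.5, 98, 226), (10, 68.7, 90, 226), (20, 69.5, 105, 226), (30, 75.1, 89, 226), (40, 65.3, 51, 235), (50, 65.8, 86, 176), (60, 65.1, 103, 179), (70, 64.5, 98, 178), (80, 64.9, 98, 177), (90, 64.6, 97, 175), (100, 68.5, 93, 191), (110, 65.8, 69, 178), (120, 66.1, 62, 175), (130, 65.5, 85, 177), (140, 67.3, 75, 179), (150, 67.8, 80, 180), (160, 67.5, 48, 187), (170, 84.0, 27, 201), (180, 80.0, 35, 228), (190, 77.9, 81, 228), (200, 80.9, 92, 231), (210, 72.6, 99, 217), (220, 75.0, 92, 173), (230, 74.9, 94, 189), (240, 74.7, 96, 188), (250, 71.4, 82, 184), (260, 68.3, 93, 183), (270, 67.3, 88, 109), (280, 81.0, 93, 230), (290, 65.3, 90, 178), (300, 64.0, 99, 182), (310, 64.9, 91, 182), (320, 64.9, 96, 185), (330, 65.1, 100, 181), (340, 83.2, 102, 231), (350, 76.0, 92, 226)]
side [(0, 66.1, 38, 163), (10, 63.1, 65, 163), (20, 62.7, 52, 165), (30, 63.0, 55, 164), (40, 75.9, -6, -1), (50, 67.2, -1, 165), (60, 63.3, 51, 163), (70, 62.6, 33, 166), (80, 63.1, 37, 115), (90, 64.6, 39, 107), (100, 70.8, 41, 99), (110, 76.2, 36, 68), (120, 66.4, 37, 56), (130, 66.1, 38, 48), (140, 68.9, 23, 97), (150, 71.6, 28, 101), (160, 74.4, 13, 99), (170, 78.4, 12, 64), (180, 78.5, 22, 50), (190, 80.3, 22, 52), (200, 81.6, 24, 55), (210, 82.2, 17, 52), (220, 80.7, 13, 53), (230, 80.5, 12, 47), (240, 78.5, 12, 53), (250, 75.4, 18, 53), (260, 82.9, 15, 99), (270, 83.6, 18, 63), (280, 81.1, 38, 123), (290, 65.5, 44, 101), (300, 64.3, 39, 108), (310, 63.6, 33, 164), (320, 63.3, 44, 164), (330, 63.8, 38, 161), (340, 65.7, 43, 163), (350, 68.0, 40, 163)]
```

View pics/side2.png

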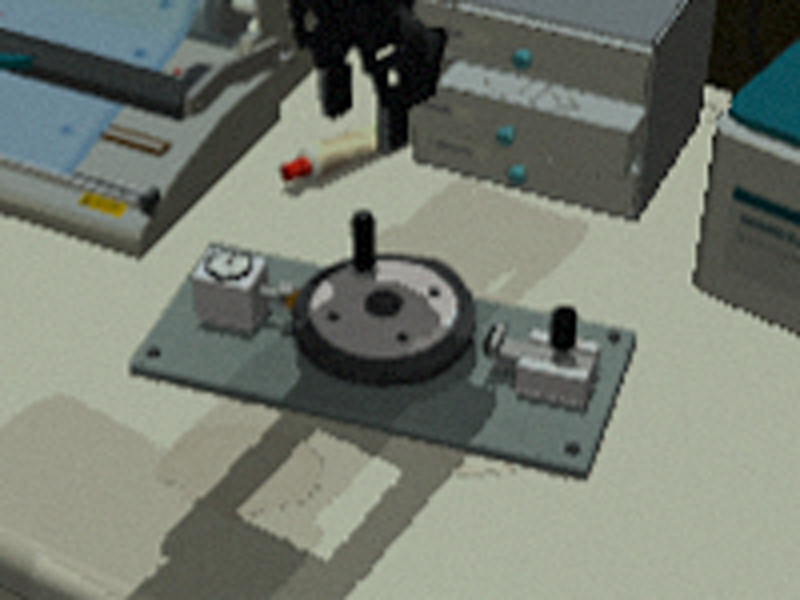

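Run:
```python
from h import *
for n,Cc,th in(("top",[.6115,.0398],140),("side",[.614,.0405],75)):
    g=cv2.cvtColor(cv2.imread(f"pics/{n}0.png"),cv2.COLOR_BGR2GRAY).astype(np.float32)
    rr=np.arange(.058,.080,.0002);out=[]
    for a in range(0,360,6):
        t=np.radians(a);P=np.c_[Cc[0]+rr*np.cos(t),Cc[1]+rr*np.sin(t),np.full(len(rr),.046)]
        uv=proj(n,P).astype(np.float32)
        v=cv2.remap(g,uv[:,0].reshape(1,-1),uv[:,1].reshape(1,-1),cv2.INTER_LINEAR)[0]
        k=np.flatnonzero((v[1:]>=th)&(v[:-1]<th));out.append((a,round(1e3*rr[k[0]],1) if len(k) else None))
    print(n,out)
```

```text
top [(0, np.float64(68.0)), (6, np.float64(67.0)), (12, np.float64(66.2)), (18, np.float64(65.2)), (24, np.float64(65.8)), (30, np.float64(64.6)), (36, np.float64(65.2)), (42, np.float64(64.6)), (48, np.float64(64.8)), (54, np.float64(65.2)), (60, np.float64(65.0)), (66, np.float64(65.4)), (72, np.float64(64.2)), (78, np.float64(65.0)), (84, np.float64(64.6)), (90, np.float64(64.6)), (96, np.float64(65.6)), (102, np.float64(67.4)), (108, None), (114, np.float64(67.4)), (120, np.float64(66.8)), (126, np.float64(65.4)), (132, np.float64(66.2)), (138, np.float64(67.4)), (144, np.float64(68.0)), (150, np.float64(67.8)), (156, np.float64(68.0)), (162, np.float64(69.6)), (168, np.float64(70.0)), (174, np.float64(72.4)), (180, np.float64(72.0)), (186, np.float64(73.2)), (192, np.float64(71.8)), (198, np.float64(72.8)), (204, np.float64(72.2)), (210, np.float64(71.8)), (216, np.float64(73.0)), (222, np.float64(72.8)), (228, np.float64(73.0)), (234, np.float64(72.8)), (240, np.float64(72.0)), (246, np.float64(68.6)), (252, np.float64(70.2)), (258, np.float64(68.2)), (264, np.float64(67.0)), (
[... 944 characters left out ...]
6)), (144, np.float64(71.2)), (150, np.float64(72.0)), (156, np.float64(74.8)), (162, None), (168, None), (174, None), (180, None), (186, None), (192, None), (198, None), (204, None), (210, None), (216, None), (222, None), (228, None), (234, None), (240, None), (246, None), (252, None), (258, None), (264, np.float64(78.6)), (270, np.float64(73.8)), (276, np.float64(69.8)), (282, np.float64(68.0)), (288, np.float64(65.6)), (294, np.float64(64.4)), (300, np.float64(64.2)), (306, np.float64(63.8)), (312, np.float64(63.0)), (318, np.float64(62.0)), (324, np.float64(62.0)), (330, np.float64(62.6)), (336, np.float64(63.2)), (342, np.float64(64.2)), (348, np.float64(65.0)), (354, np.float64(64.4))]
```

>>> carry_out:
  increments:
    - [50,[0,2,-40],[0,0,0]]
    - [50,[0,1,-40],[0,0,0]]
    - [50,[0,0,-17],[0,0,0]]
    - [50,[0,0,0],[0,0,0]]

```text
t: 2.28
eef_pos: [0.6372, 0.0758, 0.0926]
eef_rot: [-0.48, -3.103, 0.0]
wrist_force: [0.1, -0.7, 0.6]
opening: 0.583
finger_force: 0.0
```

>>> carry_out:
  increments:
    - [50,[1,-2,-4],[0,0,0]]
    - [30,[0,0,0],[0,0,0]]
    - [22,[0,0,0],[0,0,0]]
    - [18,[0,0,0],[0,0,0]]
    - [14,[0,0,0],[0,0,0]]
    - [12,[0,0,0],[0,0,0]]

```text
t: 3.02
eef_pos: [0.6392, 0.0719, 0.0902]
eef_rot: [-0.482, -3.104, 0.003]
wrist_force: [-3.0, -4.8, 5.5]
opening: 0.167
finger_force: 58.4
```

```bash
cat > inc.py <<'E'
import numpy as np,sys
# a0 a1 n [R]: increments along the crank circle, mm
a0,a1,n=float(sys.argv[1]),float(sys.argv[2]),int(sys.argv[3])
R=float(sys.argv[4]) if len(sys.argv)>4 else 42
a=np.radians(np.linspace(a0,a1,n+1));p=np.round(R*np.c_[np.cos(a),np.sin(a)],1);print(np.diff(p,axis=0).round(1).tolist())
E
python3 inc.py 51 135 28
```

```text
[[-1.7, 1.4], [-1.8, 1.2], [-1.9, 1.2], [-1.9, 1.0], [-2.0, 1.0], [-2.0, 0.8], [-2.1, 0.7], [-2.1, 0.7], [-2.2, 0.5], [-2.1, 0.4], [-2.2, 0.3], [-2.2, 0.1], [-2.2, 0.1], [-2.2, -0.1], [-2.2, -0.1], [-2.2, -0.3], [-2.1, -0.4], [-2.2, -0.5], [-2.1, -0.7], [-2.1, -0.7], [-2.0, -0.8], [-2.0, -1.0], [-1.9, -1.0], [-1.9, -1.2], [-1.8, -1.2], [-1.7, -1.4], [-1.7, -1.4], [-1.6, -1.5]]
```

>>> carry_out:
  increments:
    - [12,[-1.7,1.4,0],[0,0,0]]
    - [12,[-1.8,1.2,0],[0,0,0]]
    - [12,[-1.9,1.2,0],[0,0,0]]
    - [12,[-1.9,1.0,0],[0,0,0]]
    - [12,[-2.0,1.0,0],[0,0,0]]
    - [12,[-2.0,0.8,0],[0,0,0]]
    - [12,[-2.1,0.7,0],[0,0,0]]
    - [12,[-2.1,0.7,0],[0,0,0]]

```text
t: 4.03
eef_pos: [0.6249, 0.0795, 0.0903]
eef_rot: [0.482, 3.101, -0.003]
wrist_force: [0.6, -6.1, 3.3]
opening: 0.163
finger_force: 58.4
```

>>> carry_out:
  increments:
    - [12,[-2.2,0.5,0],[0,0,0]]
    - [12,[-2.1,0.4,0],[0,0,0]]
    - [12,[-2.2,0.3,0],[0,0,0]]
    - [12,[-2.2,0.1,0],[0,0,0]]
    - [12,[-2.2,0.1,0],[0,0,0]]
    - [12,[-2.2,-0.1,0],[0,0,0]]
    - [12,[-2.2,-0.1,0],[0,0,0]]
    - [12,[-2.2,-0.3,0],[0,0,0]]

```text
t: 5.03
eef_pos: [0.6078, 0.0811, 0.0904]
eef_rot: [0.482, 3.101, -0.001]
wrist_force: [3.6, -4.2, 1.4]
opening: 0.165
finger_force: 58.4
```

>>> carry_out:
  increments:
    - [12,[-2.1,-0.4,0],[0,0,0]]
    - [12,[-2.2,-0.5,0],[0,0,0]]
    - [12,[-2.1,-0.7,0],[0,0,0]]
    - [12,[-2.1,-0.7,0],[0,0,0]]
    - [12,[-2.0,-0.8,0],[0,0,0]]
    - [12,[-2.0,-1.0,0],[0,0,0]]
    - [12,[-1.9,-1.0,0],[0,0,0]]
    - [12,[-1.9,-1.2,0],[0,0,0]]

```text
t: 6.02
eef_pos: [0.591, 0.0756, 0.0903]
eef_rot: [0.481, 3.102, 0.001]
wrist_force: [5.7, -1.2, 5.2]
opening: 0.165
finger_force: 58.6
```

```bash
python3 inc.py 123 203 40
python3 - <<'E'
from h import *
im=r.capture("top");cv2.imwrite("pics/top3.png",cv2.resize(im[145:225,205:325,::-1],None,fx=5.5,fy=5.5,interpolation=cv2.INTER_CUBIC))
E
```

```text
[[-1.2, -0.8], [-1.2, -0.9], [-1.1, -0.9], [-1.2, -0.9], [-1.0, -1.0], [-1.1, -1.0], [-1.0, -1.1], [-1.0, -1.0], [-0.9, -1.2], [-0.9, -1.1], [-0.9, -1.2], [-0.8, -1.2], [-0.8, -1.3], [-0.7, -1.2], [-0.7, -1.3], [-0.7, -1.4], [-0.6, -1.3], [-0.5, -1.3], [-0.5, -1.4], [-0.5, -1.4], [-0.4, -1.4], [-0.3, -1.5], [-0.3, -1.4], [-0.3, -1.4], [-0.2, -1.5], [-0.1, -1.4], [-0.1, -1.5], [-0.1, -1.5], [0.0, -1.4], [0.1, -1.5], [0.1, -1.5], [0.1, -1.4], [0.2, -1.5], [0.3, -1.4], [0.3, -1.4], [0.3, -1.5], [0.4, -1.4], [0.5, -1.4], [0.5, -1.4], [0.5, -1.3]]
```

>>> carry_out:
  increments:
    - [12,[-1.2,-0.8,0],[0,0,0]]
    - [12,[-1.2,-0.9,0],[0,0,0]]
    - [12,[-1.1,-0.9,0],[0,0,0]]
    - [12,[-1.2,-0.9,0],[0,0,0]]
    - [12,[-1.0,-1.0,0],[0,0,0]]

```text
t: 6.7
eef_pos: [0.5852, 0.0714, 0.0903]
eef_rot: [0.481, 3.102, 0.001]
wrist_force: [4.7, -0.2, 5.6]
opening: 0.172
finger_force: 58.6
```

>>> carry_out:
  increments:
    - [12,[-1.1,-1.0,0],[0,0,0]]
    - [12,[-1.0,-1.1,0],[0,0,0]]

```text
t: 6.95
eef_pos: [0.583, 0.0694, 0.0902]
eef_rot: [0.481, 3.102, 0.002]
wrist_force: [4.3, 0.7, 7.0]
opening: 0.167
finger_force: 58.6
```

>>> carry_out:
  increments:
    - [12,[-1.0,-1.0,0],[0,0,0]]
    - [12,[-0.9,-1.2,0],[0,0,0]]

```text
t: 7.2
eef_pos: [0.581, 0.0673, 0.0902]
eef_rot: [0.481, 3.102, 0.002]
wrist_force: [4.2, 0.7, 6.3]
opening: 0.165
finger_force: 58.6
```

>>> carry_out:
  increments:
    - [12,[-0.9,-1.1,0],[0,0,0]]
    - [12,[-0.9,-1.2,0],[0,0,0]]

```text
t: 7.45
eef_pos: [0.5793, 0.0652, 0.0903]
eef_rot: [0.481, 3.102, 0.003]
wrist_force: [4.2, 1.3, 6.1]
opening: 0.166
finger_force: 58.7
```

>>> carry_out:
  increments:
    - [12,[-0.8,-1.2,0],[0,0,0]]
    - [12,[-0.8,-1.3,0],[0,0,0]]

```text
t: 7.7
eef_pos: [0.5779, 0.0633, 0.0903]
eef_rot: [0.481, 3.102, 0.004]
wrist_force: [4.9, 4.5, 5.2]
opening: 0.163
finger_force: 58.7
```

>>> carry_out:
  increments:
    - [12,[-0.7,-1.2,0],[0,0,0]]
    - [12,[-0.7,-1.3,0],[0,0,0]]

```text
t: 7.95
eef_pos: [0.5765, 0.0612, 0.0903]
eef_rot: [0.481, 3.102, 0.005]
wrist_force: [5.3, 6.3, 5.9]
opening: 0.166
finger_force: 58.7
```

>>> carry_out:
  increments:
    - [12,[-0.7,-1.4,0],[0,0,0]]
    - [12,[-0.6,-1.3,0],[0,0,0]]

```text
t: 8.2
eef_pos: [0.5751, 0.0586, 0.0902]
eef_rot: [0.481, 3.102, 0.005]
wrist_force: [4.8, 6.9, 5.7]
opening: 0.167
finger_force: 58.7
```

>>> carry_out:
  increments:
    - [12,[-0.5,-1.3,0],[0,0,0]]
    - [12,[-0.5,-1.4,0],[0,0,0]]

```text
t: 8.45
eef_pos: [0.5738, 0.056, 0.0902]
eef_rot: [0.481, 3.103, 0.005]
wrist_force: [3.1, 5.4, 6.6]
opening: 0.167
finger_force: 58.8
```

>>> carry_out:
  increments:
    - [12,[-0.5,-1.4,0],[0,0,0]]
    - [12,[-0.4,-1.4,0],[0,0,0]]

```text
t: 8.7
eef_pos: [0.5727, 0.053, 0.0902]
eef_rot: [0.481, 3.103, 0.004]
wrist_force: [2.8, 4.4, 7.6]
opening: 0.165
finger_force: 58.8
```

>>> carry_out:
  increments:
    - [12,[-0.3,-1.5,0],[0,0,0]]
    - [12,[-0.3,-1.4,0],[0,0,0]]

```text
t: 8.95
eef_pos: [0.5717, 0.0498, 0.0902]
eef_rot: [0.481, 3.104, 0.003]
wrist_force: [-0.1, 3.2, 9.4]
opening: 0.167
finger_force: 59.0
```

>>> carry_out:
  increments:
    - [12,[-0.3,-1.4,0],[0,0,0]]
    - [12,[-0.2,-1.5,0],[0,0,0]]

```text
t: 9.2
eef_pos: [0.571, 0.0466, 0.0902]
eef_rot: [-0.481, -3.104, -0.003]
wrist_force: [-0.5, 2.8, 10.0]
opening: 0.162
finger_force: 59.0
```

>>> carry_out:
  increments:
    - [12,[-0.1,-1.4,0],[0,0,0]]
    - [12,[-0.1,-1.5,0],[0,0,0]]

```text
t: 9.45
eef_pos: [0.5706, 0.0436, 0.0902]
eef_rot: [-0.481, -3.104, -0.002]
wrist_force: [-0.7, 1.6, 11.6]
opening: 0.167
finger_force: 59.1
```

>>> carry_out:
  increments:
    - [12,[-0.1,-1.5,0],[0,0,0]]
    - [12,[0,-1.4,0],[0,0,0]]

```text
t: 9.7
eef_pos: [0.5704, 0.0408, 0.0902]
eef_rot: [-0.481, -3.104, -0.003]
wrist_force: [-1.3, 2.6, 11.4]
opening: 0.168
finger_force: 59.2
```

>>> carry_out:
  increments:
    - [12,[0.1,-1.5,0],[0,0,0]]
    - [12,[0.1,-1.5,0],[0,0,0]]

```text
t: 9.95
eef_pos: [0.5704, 0.038, 0.0902]
eef_rot: [-0.481, -3.103, -0.003]
wrist_force: [-1.3, 1.5, 12.6]
opening: 0.167
finger_force: 59.3
```

>>> carry_out:
  increments:
    - [12,[0.1,-1.4,0],[0,0,0]]
    - [12,[0.2,-1.5,0],[0,0,0]]

```text
t: 10.2
eef_pos: [0.5706, 0.0352, 0.0901]
eef_rot: [-0.481, -3.103, -0.003]
wrist_force: [-2.4, 3.3, 12.5]
opening: 0.17
finger_force: 59.4
```

>>> carry_out:
  increments:
    - [12,[0.3,-1.4,0],[0,0,0]]
    - [12,[0.3,-1.4,0],[0,0,0]]

```text
t: 10.45
eef_pos: [0.571, 0.0323, 0.0902]
eef_rot: [-0.481, -3.102, -0.003]
wrist_force: [-3.6, 2.8, 12.7]
opening: 0.165
finger_force: 59.5
```

>>> carry_out:
  increments:
    - [12,[0.3,-1.5,0],[0,0,0]]
    - [12,[0.4,-1.4,0],[0,0,0]]

```text
t: 10.7
eef_pos: [0.5716, 0.0293, 0.0901]
eef_rot: [-0.481, -3.102, -0.002]
wrist_force: [-3.8, 2.0, 13.0]
opening: 0.169
finger_force: 59.5
```

```bash
cat > fit.py <<'E'
import numpy as np
from scipy.optimize import least_squares
up=np.array([[.6392,.0719,-3,-4.8],[.6249,.0795,.6,-6.1],[.6078,.0811,3.6,-4.2],[.591,.0756,5.7,-1.2],[.5852,.0714,4.7,-.2],[.583,.0694,4.3,.7],[.581,.0673,4.2,.7],[.5793,.0652,4.2,1.3],[.5779,.0633,4.9,4.5],[.5765,.0612,5.3,6.3],[.5751,.0586,4.8,6.9],[.5738,.056,3.1,5.4],[.5727,.053,2.8,4.4],[.5717,.0498,-.1,3.2],[.571,.0466,-.5,2.8],[.5706,.0436,-.7,1.6],[.5704,.0408,-1.3,2.6],[.5704,.038,-1.3,1.5],[.5706,.0352,-2.4,3.3],[.571,.0323,-3.6,2.8],[.5716,.0293,-3.8,2]])
def rep(d,c,s=1):
    for x,y,fx,fy in d:
        t=np.arctan2(y-c[1],x-c[0]);t%=2*np.pi
        print(round(np.degrees(t),1),"Ft",round(-(s)*(-np.sin(t)*fx+np.cos(t)*fy),2),"Fr",round(np.cos(t)*fx+np.sin(t)*fy,2))
def circ(d,R=None):
    f=(lambda p:np.hypot(d[:,0]-p[0],d[:,1]-p[1])-p[2])
    return least_squares(f,[.612,.04,.042],x_scale=.01).x
if __name__=="__main__":
    c=circ(up);print(c,np.abs(np.hypot(up[:,0]-c[0],up[:,1]-c[1])-c[2]).max());rep(up,c)
E
python3 fit.py
```

```text
[0.61247453 0.03933054 0.04208828] 6.179487943439033e-05
50.6 Ft 0.73 Fr -5.61
72.8 Ft 2.38 Fr -5.65
96.4 Ft 3.11 Fr -4.57
120.6 Ft 4.29 Fr -3.94
130.4 Ft 3.45 Fr -3.2
134.4 Ft 3.56 Fr -2.51
138.4 Ft 3.31 Fr -2.67
142.1 Ft 3.61 Fr -2.51
145.3 Ft 6.49 Fr -1.46
148.7 Ft 8.14 Fr -1.26
152.7 Ft 8.33 Fr -1.1
156.7 Ft 6.19 Fr -0.71
161.0 Ft 5.07 Fr -1.22
165.6 Ft 3.07 Fr 0.89
170.1 Ft 2.67 Fr 0.98
174.2 Ft 1.52 Fr 0.86
178.0 Ft 2.55 Fr 1.39
181.8 Ft 1.54 Fr 1.25
185.6 Ft 3.52 Fr 2.06
189.6 Ft 3.36 Fr 3.08
193.8 Ft 2.85 Fr 3.21
```

```bash
python3 inc.py 197 137 30
```

```text
[[-0.4, 1.4], [-0.3, 1.5], [-0.3, 1.4], [-0.3, 1.4], [-0.2, 1.5], [-0.1, 1.4], [-0.1, 1.5], [-0.1, 1.5], [0.0, 1.4], [0.1, 1.5], [0.1, 1.5], [0.1, 1.4], [0.2, 1.5], [0.3, 1.4], [0.3, 1.4], [0.3, 1.5], [0.4, 1.4], [0.5, 1.4], [0.5, 1.4], [0.5, 1.3], [0.6, 1.3], [0.7, 1.4], [0.7, 1.3], [0.7, 1.2], [0.8, 1.3], [0.8, 1.2], [0.9, 1.2], [0.9, 1.1], [0.9, 1.2], [1.0, 1.0]]
```

>>> carry_out:
  increments:
    - [12,[-0.4,1.4,0],[0,0,0]]
    - [12,[-0.3,1.5,0],[0,0,0]]
    - [12,[-0.3,1.4,0],[0,0,0]]
    - [12,[-0.3,1.4,0],[0,0,0]]

```text
t: 11.2
eef_pos: [0.5708, 0.0336, 0.0902]
eef_rot: [-0.481, -3.104, 0.001]
wrist_force: [-1.9, -3.1, 10.9]
opening: 0.165
finger_force: 59.6
```

>>> carry_out:
  increments:
    - [12,[-0.2,1.5,0],[0,0,0]]
    - [12,[-0.1,1.4,0],[0,0,0]]

```text
t: 11.45
eef_pos: [0.5705, 0.0365, 0.0902]
eef_rot: [-0.481, -3.103, 0.001]
wrist_force: [-2.6, -3.7, 11.4]
opening: 0.165
finger_force: 59.6
```

>>> carry_out:
  increments:
    - [12,[-0.1,1.5,0],[0,0,0]]
    - [12,[-0.1,1.5,0],[0,0,0]]

```text
t: 11.7
eef_pos: [0.5704, 0.0396, 0.0902]
eef_rot: [-0.481, -3.104, 0.001]
wrist_force: [-1.8, -2.5, 10.8]
opening: 0.168
finger_force: 59.6
```

>>> carry_out:
  increments:
    - [12,[0.0,1.4,0],[0,0,0]]
    - [12,[0.1,1.5,0],[0,0,0]]

```text
t: 11.95
eef_pos: [0.5705, 0.0421, 0.0902]
eef_rot: [-0.481, -3.104, 0.002]
wrist_force: [-3.2, -5.0, 10.4]
opening: 0.165
finger_force: 59.6
```

>>> carry_out:
  increments:
    - [12,[0.1,1.5,0],[0,0,0]]
    - [12,[0.1,1.4,0],[0,0,0]]

```text
t: 12.2
eef_pos: [0.5707, 0.0446, 0.0902]
eef_rot: [-0.481, -3.104, 0.003]
wrist_force: [-1.5, -7.3, 10.7]
opening: 0.165
finger_force: 59.7
```

>>> carry_out:
  increments:
    - [12,[0.2,1.5,0],[0,0,0]]
    - [12,[0.3,1.4,0],[0,0,0]]

```text
t: 12.45
eef_pos: [0.5712, 0.0473, 0.0902]
eef_rot: [-0.481, -3.104, 0.004]
wrist_force: [-2.5, -6.9, 11.0]
opening: 0.16
finger_force: 59.7
```

>>> carry_out:
  increments:
    - [12,[0.3,1.4,0],[0,0,0]]
    - [12,[0.3,1.5,0],[0,0,0]]

```text
t: 12.7
eef_pos: [0.5718, 0.0501, 0.0902]
eef_rot: [-0.481, -3.104, 0.003]
wrist_force: [-1.4, -7.4, 11.0]
opening: 0.166
finger_force: 59.7
```

>>> carry_out:
  increments:
    - [12,[0.4,1.4,0],[0,0,0]]
    - [12,[0.5,1.4,0],[0,0,0]]

```text
t: 12.95
eef_pos: [0.5727, 0.0532, 0.0902]
eef_rot: [-0.481, -3.104, 0.003]
wrist_force: [-2.2, -4.8, 10.6]
opening: 0.166
finger_force: 59.7
```

>>> carry_out:
  increments:
    - [12,[0.5,1.4,0],[0,0,0]]
    - [12,[0.5,1.3,0],[0,0,0]]

```text
t: 13.2
eef_pos: [0.5739, 0.0562, 0.0902]
eef_rot: [-0.481, -3.104, 0.002]
wrist_force: [-0.2, -4.7, 9.7]
opening: 0.165
finger_force: 59.6
```

>>> carry_out:
  increments:
    - [12,[0.6,1.3,0],[0,0,0]]
    - [12,[0.7,1.4,0],[0,0,0]]

```text
t: 13.45
eef_pos: [0.5754, 0.0592, 0.0902]
eef_rot: [0.481, 3.104, -0.001]
wrist_force: [0.1, -2.7, 8.8]
opening: 0.168
finger_force: 59.6
```

>>> carry_out:
  increments:
    - [12,[0.7,1.3,0],[0,0,0]]
    - [12,[0.7,1.2,0],[0,0,0]]

```text
t: 13.7
eef_pos: [0.577, 0.0619, 0.0902]
eef_rot: [0.481, 3.104, -0.0]
wrist_force: [1.5, -2.8, 8.6]
opening: 0.163
finger_force: 59.6
```

>>> carry_out:
  increments:
    - [12,[0.8,1.3,0],[0,0,0]]
    - [12,[0.8,1.2,0],[0,0,0]]

```text
t: 13.95
eef_pos: [0.5786, 0.0643, 0.0902]
eef_rot: [0.481, 3.104, -0.001]
wrist_force: [-0.0, -3.1, 8.6]
opening: 0.164
finger_force: 59.5
```

>>> carry_out:
  increments:
    - [12,[0.9,1.2,0],[0,0,0]]
    - [12,[0.9,1.1,0],[0,0,0]]

```text
t: 14.2
eef_pos: [0.5802, 0.0665, 0.0902]
eef_rot: [0.481, 3.104, -0.001]
wrist_force: [-0.1, -3.7, 9.9]
opening: 0.168
finger_force: 59.5
```

>>> carry_out:
  increments:
    - [12,[0.9,1.2,0],[0,0,0]]
    - [12,[1.0,1.0,0],[0,0,0]]

```text
t: 14.45
eef_pos: [0.5821, 0.0685, 0.0902]
eef_rot: [0.481, 3.104, -0.001]
wrist_force: [-0.6, -3.9, 9.4]
opening: 0.167
finger_force: 59.5
```

```bash
cat > fit2.py <<'E'
from fit import *
dn=np.array([[.5708,.0336,-1.9,-3.1],[.5705,.0365,-2.6,-3.7],[.5704,.0396,-1.8,-2.5],[.5705,.0421,-3.2,-5],[.5707,.0446,-1.5,-7.3],[.5712,.0473,-2.5,-6.9],[.5718,.0501,-1.4,-7.4],[.5727,.0532,-2.2,-4.8],[.5739,.0562,-.2,-4.7],[.5754,.0592,.1,-2.7],[.577,.0619,1.5,-2.8],[.5786,.0643,0,-3.1],[.5802,.0665,-.1,-3.7],[.5821,.0685,-.6,-3.9]])
c=circ(np.vstack([up,dn]));print(c);rep(dn,c)
def tf(d):
    t=np.arctan2(d[:,1]-c[1],d[:,0]-c[0])%(2*np.pi);return t,np.sin(t)*d[:,2]-np.cos(t)*d[:,3]
def g(x):
    ht=4*.5*(1+np.cos(np.pi*np.clip(x/.5,-1,1)));return np.clip(ht-.5,0,None)*np.sin(np.pi*np.clip(x/.5,-1,1))
tu,fu=tf(up[2:]);td,fd=tf(dn)
def both(p): return np.r_[p[1]+p[2]*g(p[0]-tu)-fu,-p[3]+p[2]*g(p[0]-td)-fd]
s=least_squares(both,[2.86,3,2,3]);print(np.degrees(s.x[0]),s.x,np.std(s.fun))
for t,f,sg in((tu,fu,1),(td,fd,-1)):
    q=least_squares(lambda p:sg*p[1]+p[2]*g(p[0]-t)-f,[2.86,3,2]);print(np.degrees(q.x[0]),q.x[1:])
a=s.x[0];print("target",c[:2]+c[2]*np.array([np.cos(a),np.sin(a)]))
E
python3 fit2.py
```

```text
[0.612467   0.03935122 0.04207416]
187.9 Ft -2.81 Fr 2.31
183.9 Ft -3.52 Fr 2.84
179.7 Ft -2.51 Fr 1.79
176.3 Ft -5.2 Fr 2.87
172.8 Ft -7.43 Fr 0.58
169.1 Ft -7.25 Fr 1.15
165.2 Ft -7.51 Fr -0.54
160.8 Ft -5.26 Fr 0.5
156.4 Ft -4.39 Fr -1.7
151.8 Ft -2.33 Fr -1.36
147.6 Ft -1.56 Fr -2.77
143.6 Ft -2.5 Fr -1.84
139.9 Ft -2.9 Fr -2.31
136.2 Ft -3.23 Fr -2.27
160.02571851240188 [2.79297568 3.97266262 1.34065456 4.09365439] 1.1016527067054027
162.51726064838942 [4.00554606 1.48311622]
157.60381382539487 [4.14538511 1.3817719 ]
target [0.57292377 0.05372368]
```

```bash
python3 inc.py 137 161 12
```

```text
[[-1.0, -1.0], [-0.9, -1.2], [-0.9, -1.1], [-0.9, -1.2], [-0.8, -1.2], [-0.8, -1.3], [-0.7, -1.2], [-0.7, -1.3], [-0.7, -1.4], [-0.6, -1.3], [-0.5, -1.3], [-0.5, -1.4]]
```

>>> carry_out:
  increments:
    - [12,[-1.0,-1.0,0],[0,0,0]]
    - [12,[-0.9,-1.2,0],[0,0,0]]
    - [12,[-0.9,-1.1,0],[0,0,0]]
    - [12,[-0.9,-1.2,0],[0,0,0]]
    - [12,[-0.8,-1.2,0],[0,0,0]]
    - [12,[-0.8,-1.3,0],[0,0,0]]
    - [12,[-0.7,-1.2,0],[0,0,0]]
    - [12,[-0.7,-1.3,0],[0,0,0]]

```text
t: 15.45
eef_pos: [0.5765, 0.0611, 0.0903]
eef_rot: [0.481, 3.102, 0.005]
wrist_force: [5.6, 5.2, 5.1]
opening: 0.165
finger_force: 59.0
```

>>> carry_out:
  increments:
    - [12,[-0.7,-1.4,0],[0,0,0]]
    - [12,[-0.6,-1.3,0],[0,0,0]]
    - [12,[-0.5,-1.3,0],[0,0,0]]
    - [12,[-0.5,-1.4,0],[0,0,0]]
    - [12,[0,0,0],[0,0,0]]
    - [12,[0,0,0],[0,0,0]]
    - [12,[0,0,0],[0,0,0]]

```text
t: 16.32
eef_pos: [0.5738, 0.0558, 0.0903]
eef_rot: [0.481, 3.103, 0.005]
wrist_force: [3.9, 5.9, 7.5]
opening: 0.164
finger_force: 59.0
```

>>> carry_out:
  increments:
    - [12,[-0.3,-0.7,0],[0,0,0]]
    - [12,[-0.3,-0.7,0],[0,0,0]]
    - [12,[0,0,0],[0,0,0]]
    - [12,[0,0,0],[0,0,0]]

```text
t: 16.82
eef_pos: [0.5731, 0.0543, 0.0902]
eef_rot: [0.481, 3.103, 0.004]
wrist_force: [3.4, 5.0, 7.6]
opening: 0.163
finger_force: 59.0
```

>>> carry_out:
  increments:
    - [12,[-0.4,-1.0,0],[0,0,0]]
    - [12,[-0.3,-1.0,0],[0,0,0]]
    - [12,[0,0,0],[0,0,0]]
    - [12,[0,0,0],[0,0,0]]

```text
t: 17.32
eef_pos: [0.5723, 0.0521, 0.0902]
eef_rot: [0.481, 3.103, 0.004]
wrist_force: [2.9, 3.8, 7.8]
opening: 0.166
finger_force: 59.0
```

>>> carry_out:
  increments:
    - [12,[0.3,1.0,0],[0,0,0]]
    - [12,[0,0,0],[0,0,0]]
    - [12,[0,0,0],[0,0,0]]

```text
t: 17.7
eef_pos: [0.5724, 0.0522, 0.0902]
eef_rot: [0.481, 3.104, 0.001]
wrist_force: [2.0, -0.5, 8.9]
opening: 0.169
finger_force: 59.1
```

>>> carry_out:
  increments:
    - [12,[0.3,0.9,0],[0,0,0]]
    - [12,[0,0,0],[0,0,0]]
    - [12,[0,0,0],[0,0,0]]

```text
t: 18.08
eef_pos: [0.5725, 0.0524, 0.0902]
eef_rot: [0.481, 3.104, -0.001]
wrist_force: [0.3, -3.6, 10.5]
opening: 0.169
finger_force: 59.2
```

>>> carry_out:
  increments:
    - [12,[0.2,0.5,0],[0,0,0]]
    - [12,[0,0,0],[0,0,0]]
    - [12,[0,0,0],[0,0,0]]

```text
t: 18.45
eef_pos: [0.5725, 0.0524, 0.0902]
eef_rot: [-0.481, -3.104, 0.002]
wrist_force: [-1.4, -4.4, 9.9]
opening: 0.169
finger_force: 59.3
```

>>> carry_out:
  increments:
    - [12,[0.2,0.5,0],[0,0,0]]
    - [12,[0,0,0],[0,0,0]]
    - [12,[0,0,0],[0,0,0]]

```text
t: 18.82
eef_pos: [0.5726, 0.0527, 0.0902]
eef_rot: [-0.481, -3.104, 0.002]
wrist_force: [-1.4, -6.1, 10.2]
opening: 0.165
finger_force: 59.3
```

>>> carry_out:
  increments:
    - [12,[0.2,0.5,0],[0,0,0]]
    - [12,[0,0,0],[0,0,0]]
    - [12,[0,0,0],[0,0,0]]

```text
t: 19.2
eef_pos: [0.5728, 0.0533, 0.0902]
eef_rot: [-0.481, -3.104, 0.002]
wrist_force: [-1.9, -4.8, 10.3]
opening: 0.164
finger_force: 59.3
```

>>> carry_out:
  increments:
    - [12,[0.2,0.5,0],[0,0,0]]
    - [12,[0,0,0],[0,0,0]]
    - [12,[0,0,0],[0,0,0]]

```text
t: 19.58
eef_pos: [0.573, 0.0539, 0.0902]
eef_rot: [-0.481, -3.104, 0.002]
wrist_force: [-1.5, -5.6, 10.7]
opening: 0.165
finger_force: 59.3
```

>>> carry_out:
  increments:
    - [12,[0.2,0.5,0],[0,0,0]]
    - [12,[0,0,0],[0,0,0]]
    - [12,[0,0,0],[0,0,0]]

```text
t: 19.95
eef_pos: [0.5732, 0.0544, 0.0902]
eef_rot: [-0.481, -3.104, 0.002]
wrist_force: [-0.5, -4.4, 10.6]
opening: 0.16
finger_force: 59.3
```

>>> carry_out:
  increments:
    - [12,[0.2,0.5,0],[0,0,0]]
    - [12,[0,0,0],[0,0,0]]
    - [12,[0,0,0],[0,0,0]]

```text
t: 20.32
eef_pos: [0.5734, 0.055, 0.0902]
eef_rot: [-0.481, -3.104, 0.002]
wrist_force: [-1.2, -4.5, 9.8]
opening: 0.164
finger_force: 59.3
```

>>> carry_out:
  increments:
    - [12,[0.4,1.0,0],[0,0,0]]
    - [12,[0,0,0],[0,0,0]]
    - [12,[0,0,0],[0,0,0]]

```text
t: 20.7
eef_pos: [0.5739, 0.0561, 0.0902]
eef_rot: [-0.481, -3.104, 0.001]
wrist_force: [-0.9, -3.9, 9.4]
opening: 0.166
finger_force: 59.3
```

>>> carry_out:
  increments:
    - [12,[0.4,1.0,0],[0,0,0]]
    - [12,[0,0,0],[0,0,0]]
    - [12,[0,0,0],[0,0,0]]

```text
t: 21.08
eef_pos: [0.5744, 0.0572, 0.0902]
eef_rot: [0.481, 3.104, -0.001]
wrist_force: [0.4, -3.6, 9.4]
opening: 0.166
finger_force: 59.3
```

>>> carry_out:
  increments:
    - [12,[0.5,0.9,0],[0,0,0]]
    - [12,[0,0,0],[0,0,0]]
    - [12,[0,0,0],[0,0,0]]

```text
t: 21.45
eef_pos: [0.5749, 0.0583, 0.0902]
eef_rot: [0.481, 3.104, -0.001]
wrist_force: [0.1, -3.0, 9.0]
opening: 0.169
finger_force: 59.3
```

>>> carry_out:
  increments:
    - [12,[-0.5,-0.9,0],[0,0,0]]
    - [12,[-0.5,-0.9,0],[0,0,0]]
    - [12,[-0.4,-0.9,0],[0,0,0]]
    - [12,[-0.4,-0.9,0],[0,0,0]]
    - [12,[-0.4,-0.9,0],[0,0,0]]
    - [12,[-0.3,-0.9,0],[0,0,0]]
    - [12,[0,0,0],[0,0,0]]
    - [12,[0,0,0],[0,0,0]]

```text
t: 22.45
eef_pos: [0.5732, 0.0546, 0.0902]
eef_rot: [0.481, 3.103, 0.004]
wrist_force: [3.8, 4.2, 5.6]
opening: 0.168
finger_force: 59.1
```

>>> carry_out:
  increments:
    - [12,[-0.2,-0.5,0],[0,0,0]]
    - [12,[-0.2,-0.5,0],[0,0,0]]
    - [12,[0,0,0],[0,0,0]]
    - [12,[0,0,0],[0,0,0]]

```text
t: 22.95
eef_pos: [0.5728, 0.0536, 0.0902]
eef_rot: [0.481, 3.103, 0.004]
wrist_force: [4.7, 3.5, 6.3]
opening: 0.166
finger_force: 59.1
```

>>> carry_out:
  increments:
    - [12,[0.2,0.6,0],[0,0,0]]
    - [12,[0.2,0.5,0],[0,0,0]]
    - [12,[0,0,0],[0,0,0]]
    - [12,[0,0,0],[0,0,0]]

```text
t: 23.45
eef_pos: [0.5729, 0.0537, 0.0902]
eef_rot: [0.481, 3.103, 0.001]
wrist_force: [3.4, 0.1, 7.7]
opening: 0.168
finger_force: 59.1
```

>>> carry_out:
  increments:
    - [12,[0.7,0.1,0],[0,0,0]]
    - [12,[0,0,0],[0,0,0]]
    - [25,[0,0,0],[0,0,0]]
    - [40,[0,0,0],[0,0,0]]
    - [50,[0,0,0],[0,0,0]]
    - [50,[0,0,0],[0,0,0]]

```text
t: 24.2
eef_pos: [0.5727, 0.0534, 0.0889]
eef_rot: [-0.481, -3.103, -0.0]
wrist_force: [0.1, -0.5, 0.3]
opening: 0.583
finger_force: 0.0
```

>>> carry_out:
  increments:
    - [50,[0,0,15],[0,0,0]]
    - [50,[0,0,30],[0,0,0]]
    - [50,[0,0,40],[0,0,0]]

```text
t: 24.58
eef_pos: [0.5725, 0.0533, 0.1753]
eef_rot: [-0.481, -3.103, 0.0]
wrist_force: [-0.0, -0.3, 0.1]
opening: 0.586
finger_force: 0.0
```

>>> carry_out:
  increments:
    - [20,[11.8,-29.3,5],[0,0,-10.3]]
    - [0,[11.8,-29.3,0],[0,0,-10.3]]
    - [0,[11.8,-29.3,0],[0,0,-10.3]]
    - [0,[11.8,-29.3,0],[0,0,-10.3]]
    - [0,[11.8,-29.3,0],[0,0,-10.2]]
    - [0,[11.8,-29.3,0],[0,0,-10.2]]
    - [0,[0,0,0],[0,0,0]]
    - [0,[0,0,0],[0,0,0]]

```text
t: 25.58
eef_pos: [0.6437, -0.122, 0.1798]
eef_rot: [-2.001, -2.422, -0.001]
wrist_force: [-0.3, 0.3, 0.1]
opening: -0.001
finger_force: 0.0
```

Run:
```python
from h import *
s=r.observe();R=cv2.Rodrigues(np.array(s["eef_rot"]))[0];print(s["eef_pos"].round(4),"y axis deg",np.degrees(np.arctan2(R[1,1],R[0,1])),"z",R[:,2].round(3))
a=r.capture("top")[145:225,205:325,::-1];b=r.capture("side")[155:235,205:325,::-1]
cv2.imwrite("pics/both4.png",cv2.resize(np.vstack([a,b]),None,fx=3.7,fy=3.7,interpolation=cv2.INTER_CUBIC))
```

```text
[ 0.6437 -0.122   0.1798] y axis deg 10.872584125366298 z [ 0.  0. -1.]
```

View pics/both4.png

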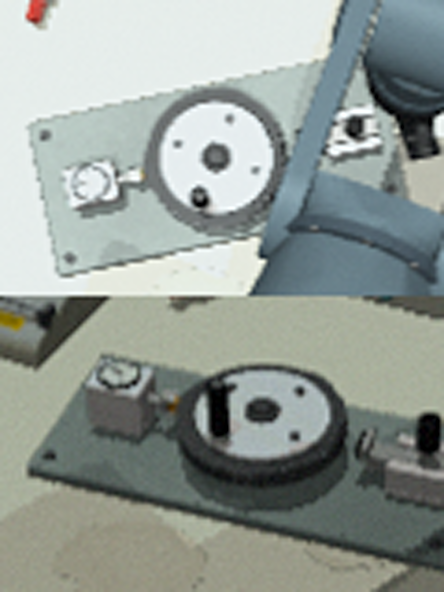

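The picture shows the crank clear at crop (200,198) and a bulge on the rim by the roller (145,175). The knob is at (355,125), still drawn back, and the fingers are to its right. Image and force agree on the high spot: about 101.5° from the rim profile against 101° for the roller. Next I lower the fingers behind the knob.

>>> carry_out:
  increments:
    - [0,[0,0,-40],[0,0,0]]
    - [0,[0,0,-40],[0,0,0]]
    - [0,[0,0,-24],[0,0,0]]
    - [0,[0,0,0],[0,0,0]]
    - [0,[0,0,0],[0,0,0]]

```text
t: 26.3
eef_pos: [0.6447, -0.1222, 0.0768]
eef_rot: [2.001, 2.42, 0.001]
wrist_force: [0.7, -0.2, -0.0]
opening: 0.002
finger_force: 0.0
```

>>> carry_out:
  increments:
    - [0,[-0.6,3,0],[0,0,0]]
    - [0,[-0.6,3,0],[0,0,0]]
    - [0,[0,0,0],[0,0,0]]
    - [0,[0,0,0],[0,0,0]]

```text
t: 26.8
eef_pos: [0.6428, -0.1165, 0.0755]
eef_rot: [2.003, 2.42, 0.0]
wrist_force: [0.0, 0.9, -0.6]
opening: -0.002
finger_force: 0.0
```

>>> carry_out:
  increments:
    - [0,[-0.2,1,0],[0,0,0]]
    - [0,[-0.2,1,0],[0,0,0]]
    - [0,[-0.2,1,0],[0,0,0]]
    - [0,[-0.2,1,0],[0,0,0]]
    - [0,[-0.2,1,0],[0,0,0]]
    - [0,[-0.2,1,0],[0,0,0]]

```text
t: 27.55
eef_pos: [0.6415, -0.1104, 0.0753]
eef_rot: [2.003, 2.42, 0.0]
wrist_force: [-0.1, -0.6, -0.1]
opening: -0.0
finger_force: 0.0
```

>>> carry_out:
  increments:
    - [0,[-0.2,1,0],[0,0,0]]
    - [0,[-0.2,1,0],[0,0,0]]
    - [0,[-0.2,1,0],[0,0,0]]
    - [0,[-0.2,1,0],[0,0,0]]

```text
t: 28.05
eef_pos: [0.6408, -0.1071, 0.0754]
eef_rot: [2.002, 2.419, -0.001]
wrist_force: [-0.1, -3.6, -1.5]
opening: -0.001
finger_force: 2.0
```

>>> carry_out:
  increments:
    - [0,[-0.2,1,0],[0,0,0]]
    - [0,[-0.2,1,0],[0,0,0]]
    - [0,[-0.2,1,0],[0,0,0]]

```text
t: 28.42
eef_pos: [0.6402, -0.1038, 0.0754]
eef_rot: [2.003, 2.42, -0.0]
wrist_force: [0.5, -4.8, -1.5]
opening: -0.001
finger_force: 2.1
```

>>> carry_out:
  increments:
    - [0,[-0.2,1,0],[0,0,0]]
    - [0,[-0.2,1,0],[0,0,0]]
    - [0,[-0.2,1,0],[0,0,0]]
    - [0,[-0.2,1,0],[0,0,0]]

```text
t: 28.92
eef_pos: [0.6393, -0.0994, 0.0753]
eef_rot: [2.003, 2.42, 0.0]
wrist_force: [1.8, -2.9, 0.5]
opening: -0.001
finger_force: 2.1
```

>>> carry_out:
  increments:
    - [0,[-0.2,0.8,0],[0,0,0]]
    - [0,[-0.1,0.7,0],[0,0,0]]

```text
t: 29.18
eef_pos: [0.639, -0.0979, 0.0753]
eef_rot: [2.003, 2.42, 0.0]
wrist_force: [1.2, -3.7, -1.0]
opening: 0.003
finger_force: 2.1
```

>>> carry_out:
  increments:
    - [0,[-0.2,0.8,0],[0,0,0]]
    - [0,[0,0,0],[0,0,0]]

```text
t: 29.42
eef_pos: [0.6388, -0.097, 0.0753]
eef_rot: [-2.003, -2.42, -0.0]
wrist_force: [0.6, -3.6, -0.3]
opening: -0.0
finger_force: 1.8
```

>>> carry_out:
  increments:
    - [0,[-0.1,0.7,0],[0,0,0]]
    - [0,[0,0,0],[0,0,0]]

```text
t: 29.68
eef_pos: [0.6387, -0.0964, 0.0753]
eef_rot: [2.003, 2.42, 0.0]
wrist_force: [0.4, -4.1, -0.7]
opening: 0.001
finger_force: 1.9
```

>>> carry_out:
  increments:
    - [0,[-0.1,0.6,0],[0,0,0]]
    - [0,[0,0,0],[0,0,0]]

```text
t: 29.92
eef_pos: [0.6386, -0.0959, 0.0753]
eef_rot: [2.003, 2.42, 0.0]
wrist_force: [1.1, -4.1, -0.7]
opening: -0.002
finger_force: 1.9
```

>>> carry_out:
  increments:
    - [0,[-0.1,0.6,0],[0,0,0]]
    - [0,[0,0,0],[0,0,0]]

```text
t: 30.18
eef_pos: [0.6385, -0.0954, 0.0753]
eef_rot: [2.003, 2.42, -0.0]
wrist_force: [1.6, -4.4, 0.4]
opening: -0.0
finger_force: 2.2
```

>>> carry_out:
  increments:
    - [0,[-0.1,0.6,0],[0,0,0]]
    - [0,[0,0,0],[0,0,0]]

```text
t: 30.42
eef_pos: [0.6385, -0.0951, 0.0753]
eef_rot: [2.003, 2.419, -0.001]
wrist_force: [1.3, -6.3, -0.9]
opening: -0.002
finger_force: 2.9
```

>>> carry_out:
  increments:
    - [0,[-0.1,0.6,0],[0,0,0]]
    - [0,[0,0,0],[0,0,0]]

```text
t: 30.68
eef_pos: [0.6385, -0.095, 0.0754]
eef_rot: [2.003, 2.419, -0.001]
wrist_force: [1.2, -8.0, -1.2]
opening: -0.002
finger_force: 3.7
```

>>> carry_out:
  increments:
    - [0,[-0.1,0.7,0],[0,0,0]]
    - [0,[0,0,0],[0,0,0]]
    - [0,[0,0,0],[0,0,0]]

```text
t: 31.05
eef_pos: [0.6385, -0.0949, 0.0754]
eef_rot: [2.002, 2.418, -0.002]
wrist_force: [1.7, -9.3, -0.8]
opening: 0.005
finger_force: 4.6
```

>>> carry_out:
  increments:
    - [0,[-0.1,0.7,0],[0,0,0]]
    - [0,[0,0,0],[0,0,0]]
    - [0,[0,0,0],[0,0,0]]

```text
t: 31.42
eef_pos: [0.6385, -0.0948, 0.0754]
eef_rot: [2.002, 2.418, -0.003]
wrist_force: [2.1, -10.3, -2.5]
opening: 0.003
finger_force: 5.5
```

>>> carry_out:
  increments:
    - [0,[-0.1,0.7,0],[0,0,0]]
    - [0,[0,0,0],[0,0,0]]
    - [0,[0,0,0],[0,0,0]]

```text
t: 31.8
eef_pos: [0.6384, -0.0947, 0.0755]
eef_rot: [2.002, 2.417, -0.003]
wrist_force: [1.5, -13.2, -3.3]
opening: 0.002
finger_force: 6.5
```

>>> carry_out:
  increments:
    - [0,[0.2,-1.5,0],[0,0,0]]
    - [0,[0.4,-2,0],[0,0,0]]
    - [0,[0.8,-4,0],[0,0,0]]
    - [0,[2,-10,0],[0,0,0]]
    - [0,[2,-10,0],[0,0,0]]
    - [0,[0,0,30],[0,0,0]]
    - [0,[0,-20,50],[0,0,0]]
    - [0,[0,-30,50],[0,0,0]]

```text
t: 32.8
eef_pos: [0.6432, -0.1696, 0.2063]
eef_rot: [-2.001, -2.42, -0.0]
wrist_force: [0.1, 0.0, 0.1]
opening: 0.0
finger_force: 0.0
```

>>> carry_out:
  increments:
    - [0,[-20,-50,0],[0,0,0]]
    - [0,[-20,-50,0],[0,0,0]]
    - [0,[-20,-50,0],[0,0,0]]
    - [0,[0,0,0],[0,0,0]]
    - [0,[0,0,0],[0,0,0]]

```text
t: 33.42
eef_pos: [0.5833, -0.3196, 0.2051]
eef_rot: [-2.004, -2.419, -0.001]
wrist_force: [-0.5, 0.6, 1.2]
opening: 0.001
finger_force: 0.0
```

Run:
```python
from h import *
a=r.capture("top");b=r.capture("side");cv2.imwrite("pics/top5.png",a[:,:,::-1])
cv2.imwrite("pics/both5.png",cv2.resize(np.vstack([a[145:225,205:350,::-1],b[155:235,205:350,::-1]]),None,fx=3.7,fy=3.7,interpolation=cv2.INTER_CUBIC))
g=cv2.cvtColor(a,cv2.COLOR_RGB2GRAY).astype(np.float32);rr=np.arange(.058,.080,.0002)
for t in np.radians(range(60,150,6)):
    uv=proj("top",np.c_[.6115+rr*np.cos(t),.0398+rr*np.sin(t),np.full(len(rr),.046)]).astype(np.float32)
    v=cv2.remap(g,uv[:,0].reshape(1,-1),uv[:,1].reshape(1,-1),1)[0];k=np.flatnonzero((v[1:]>=140)&(v[:-1]<140));print(round(np.degrees(t)),1e3*rr[k[0]] if len(k) else None,end="; ")
```

```text
60 64.59999999999997; 66 64.59999999999997; 72 63.59999999999996; 78 64.79999999999997; 84 65.59999999999997; 90 66.99999999999994; 96 68.19999999999995; 102 68.99999999999994; 108 None; 114 66.79999999999994; 120 64.59999999999997; 126 65.79999999999995; 132 64.19999999999996; 138 65.59999999999997; 144 67.39999999999995;
```

View pics/both5.png

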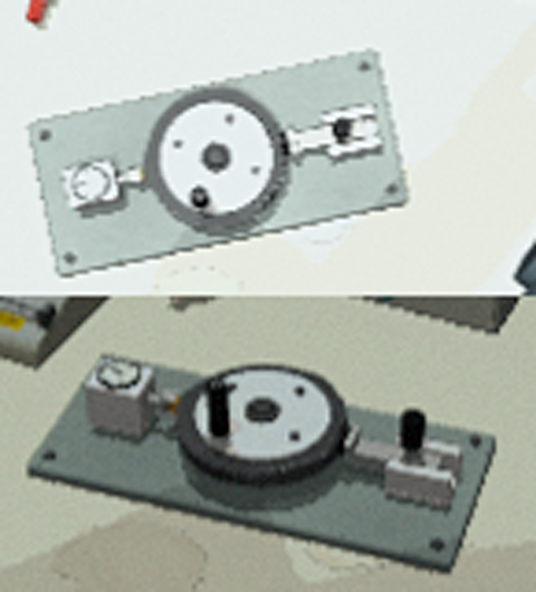

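The shoe now bears on the rim at (285,145) in the top half. The rim profile peaks at 101–102°, at the roller, and the arm is clear. I'm handing in.

```bash
python3 -c "
from cell import r
print(r.close_job())"
```

```text
the job is handed in; nothing more can be done
None
```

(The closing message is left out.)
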